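# Post the spent resin cartridge into the take-back box

## Task

On this dental lab counter, pick up the spent resin cartridge (the slim one with a bare, uncapped neck, standing in the shallow steel drip tray) and post it into the grey take-back box: push it down through the spring flap in the box's top, keeping hold of it until its lower end has pushed the flap well open, then let it go so that it drops inside and the flap swings fully shut behind it. Do not knock over or shift the large capped cartridge on the aluminium plate; it is still full.

Things in the scene. Friction and masses are not known exactly. Their poses are not given: they have to be found in the camera images.
- spent_mid (a point): Spent cartridge, its centre half-way up. Upright grey flat-sided plastic bottle, white label: body 36 (its x) x 28 (its y) x 70 mm, bare uncapped neck 16 mm across, 12 mm tall on top; 82 mm in all, underside 41 mm below this point. 90 to 180 g. z up. Stands in a steel tray 150 x 120 mm, rim 12 mm high; a tooth model 20 mm high lies 60 mm or more away in it. Grip its 28 mm width.
- port (a point): Centre of the opening in the flat top of the fixed grey take-back box, 190 mm above the counter. Box 160 (x) x 220 (y) x 190 mm high, empty, 180 mm deep. Opening 80 mm along x, 150 mm along y (z up), closed by an aluminium flap 2 mm below the top, hinged along the long +x edge, swinging down inside. Fingers closing along y may follow the part in.
- flap (a joint): Angle of the flap (rad): 0 shut and level, grows as it swings down into the box, up to a stop at 1.4. A weak spring brings it back to 0; pushing it open takes about 0.3 N at its middle, much less than the cartridge weighs.
- fresh_mid (a point): Full cartridge that stays where it is, its centre half-way up. Upright, grey plastic, white label, larger: body 46 x 36 x 80 mm, with a round cap 26 mm across; 99 mm in all. Stands on a flat aluminium plate 150 x 120 x 10 mm. Plate and tray may change places from run to run.
There are look-alikes about, which are no part of the job. Leave any blue, purple or red look-alike of the part that bears spent_mid alone.

How it is judged (in metres and radians):
On the way:
1. the spent cartridge, still held, pushes the flap open by more than 0.45 rad (value of joint flap above 0.45 rad and contact force between the fingers and spent above 0.5 N and horizontal distance between spent_mid and port below 0.08 m), for 0.1 s.
At the end, for the whole second after the job is handed in: The spent cartridge lies at rest inside the take-back box, its centre at least 80 mm below the opening and within the walls, the flap is shut to within 0.1 rad, and the full cartridge stands upright within 30 mm of where it was (x of spent_mid in the frame of port between -0.075 and 0.075 m and y of spent_mid in the frame of port between -0.105 and 0.105 m and z of spent_mid in the frame of port between -0.19 and -0.08 m and value of joint flap below 0.1 rad and linear speed of spent below 0.03 m/s and distance of fresh_mid from where it was at the start of the episode below 0.03 m and angle between fresh_mid's own z axis and vertical below 0.2 rad); the robot touches nothing.
It fails at once if the full cartridge is knocked over or shifted by more than 30 mm (distance of fresh_mid from where it was at the start of the episode above 0.03 m or angle between fresh_mid's own z axis and vertical above 0.5 rad).
It also fails if it takes over 37 s, if anything falls off the work surface, if the arm or the gripper's body presses on something with over 40 N, if the wrist force passes 120 N, or if a joint passes its speed limit or range.

## Robot

A 6-joint arm with a two-finger parallel gripper is mounted at the origin on the work surface. World frame = base frame: x ahead of the robot, y to its left, z up, the work surface at z = 0. Lengths are in m, angles in degrees, forces in N, time in s.
With the tool pointing down it reaches from about 0.4 to 0.825 m from the base axis. Payload 7 kg.
Tool frame: the origin (TCP) lies between the finger pads; the fingertips stand 19 mm ahead of it and the grasp point (between the pads) is the TCP; z points along the fingers, y is the line along which they close (so a half turn about z gives the same grasp; the last joint's range is limited). The gripper opens to 88 mm and grips with 3 to 60 N. Pads are 19 mm wide; open, the fingers measure 130 mm over their backs; the gripper's body (78 mm by 193 mm) begins 47 mm behind the grasp point.
Start: joints at [-58.321, 20.546, 0.682, 0, -70.136, -16.507], TCP at [0.177, -0.651, 0.216] pointing down, gripper open.
Joint ranges: [-176.03, 176.03], [-82.01, 121.73], [-58.28, 71.71], [-173.87, 95.51], [-174.79, -0.11], [-173.66, 173.66]. Speed limits (degrees/s): [136.94, 136.94, 172.46, 180, 180, 180].

## Interface

Orientations are given as [roll, pitch, yaw] about the fixed x, y, z axes, in that order (R = Rz(yaw) Ry(pitch) Rx(roll)).
In Python, from plant import get_obs, snapshot, close_job, spot_in, spot_point gives the robot as it stands.
- The arm moves only by the tool play_rows, never from a script. Its argument "plan" is a list of rows, each a list of 6 numbers: the shift along the tool's x, y, z in cm, then the turn, a rotation vector about the tool's x, y, z in degrees. A call has 1 to 20 rows; each row shifts and turns the commanded pose from where the row before left it, along the tool's axes as they then stand; what a row does not reach is not made up. A row lasts 1/12 s, in which the tool goes at most 41.7 mm and 7.16 degrees, less where a joint would pass 70% of its speed; a pose out of reach is approached as far as the arm can. A call is refused whole if a number of a shift passes 4.17 or a number of a turn 7.16, either way. A call with a gripper value outside its range is refused whole. "grip" is the finger opening in cm, from 0 to 8.76, set as the call begins (left out, the last holds). The fingers move at their own pace and stop on an object; the grip force is fixed at half the most. Time passes only in rows, so rows that do not move let the fingers close. It gives the time, the measured TCP pose, the force, the opening and the grip force at its end, in the units of the state.
- get_obs(): the state, without advancing time (a new reading comes with each control period).
- snapshot(name): name is "side" or "top"; returns a dict with "frame" (480x640x3 uint8, red, green, blue), "fx", "fy", "cx", "cy" (pixels), "position" and "attitude" of the camera in the world. Camera axes: x right, y down, z forward; pixel columns grow to the right and rows downward; lengths in m; the calibration is good to about 2 mm. A picture is of the moment at which its call begins. There is no depth.
- close_job(): hands the job in; it is judged then, once.
Trained networks look in the newest picture that a camera, given by its name, has taken for a name from the list of things; names that differ only in an ending like _2 or _b are one class to them, and where a whole thing is asked for, a point or a joint stands for the part that bears it (a point fixed in the world has none). Each returns a list of dicts, best first, with "score" (0 to 1); they miss things now and then, are a little off and sometimes report something else, mostly with a low value. They report only what shows in the picture. A call takes as long as a camera call. They do not tell look-alikes from the thing itself.
- spot_in(camera, thing): "position" ([x, y, z] in m, in world coordinates, good to about 4 mm: the middle of the surface that is visible of it).
- spot_point(camera, thing): "position" ([x, y, z] in m, in world coordinates, good to about 4 mm: a listed point, or the origin of a listed thing).
The state is a dict: "clock": time; "joint_pos": joint angles; "qvel": joint speeds; "tau": joint torques, N m; "tool_pos": TCP position; "orientation": TCP orientation; "force": force on the tool from outside, world axes, zero at the start; "moment": the same for the moment, N m; "opening": finger opening in m; "gripper_force": force on a finger pad.
Only numpy, scipy, OpenCV 4.12 (cv2) and the standard library are available. Lean on these libraries where they do the work, as an engineer would, in place of code of your own. Each camera call takes 0.05 s, during which the arm holds its last target. There are 200 camera calls.

## Working session

There is one attempt and no reset: what is moved stays moved. The work goes in short steps, Python scripts to look and compute and a tool call to move; the robot and the scene stay as the last step left them, time stands still between calls to the robot, and variables do not carry over. Pictures are saved under pics/ and viewed, at most 10 in all, crops included, and the job is handed in when it is done.

Besides the shell and the picture viewer there is one more tool, called after "Call:" by a JSON object that holds its "api" and its "payload". play_rows: Moves the arm, as the interface text tells. Its arguments: {"type":"object","properties":{"plan":{"type":"array","items":{"type":"array","items":{"type":"number"}}},"grip":{"type":"number"}},"required":["plan"]}

```bash
mkdir -p pics
python3 - <<'E'
from plant import *
import cv2
o=get_obs();print(o['clock'],o['tool_pos'],o['orientation'],o['opening'])
for c in("side","top"):
    s=snapshot(c);cv2.imwrite(f"pics/{c}0.png",s["frame"][:,:,::-1])
    print(c,s["fx"],s["position"],s["attitude"])
    for t in("spent_mid","fresh_mid","port"):
        for r in spot_point(c,t): print(t,r)
    for r in spot_in(c,"spent_mid")+spot_in(c,"flap"): print("in",r)
E
```

```text
0.0 [ 0.17648189 -0.65098904  0.21522709] [ 1.79904861e+02 -8.83866774e-03 -1.64837209e+02] 0.08759891871538798
side 501.967648894495 [0.2657908  0.67055777 0.91495184] [-140.1822737     0.3875733  -152.38405432]
spent_mid {'position': [0.6169, 0.3517, 0.0413], 'score': 0.81}
spent_mid {'position': [0.5118, 0.4287, 0.0398], 'score': 0.72}
spent_mid {'position': [0.5122, 0.3316, 0.0405], 'score': 0.57}
spent_mid {'position': [0.4345, 0.4346, 0.0438], 'score': 0.56}
fresh_mid {'position': [0.6746, 0.118, 0.0586], 'score': 0.56}
port {'position': [0.5677, -0.1416, 0.1834], 'score': 0.92}
in {'position': [0.6074, 0.3571, 0.0607], 'score': 0.96}
in {'position': [0.5083, 0.3363, 0.0678], 'score': 0.74}
in {'position': [0.4291, 0.4403, 0.0704], 'score': 0.74}
in {'position': [0.5691, -0.1325, 0.1891], 'score': 0.57}
top 470.22945034497656 [0.470894   0.09154298 1.11617116] [-173.83541359    1.13579402  -90.51354765]
spent_mid {'position': [0.5089, 0.4286, 0.0358], 'score': 0.81}
spent_mid {'position': [0.6166, 0.3482, 0.0382], 'score': 0.73}
spent_mid {'position': [0.4338, 0.4306, 0.0414], 'score': 0.73}
fresh_mid {'position': [0.6738, 0.1166, 0.0568], 'score': 0.63}
port {'position': [0.5695, -0.1366, 0.1882], 'score': 0.95}
in {'position': [0.616, 0.3427, 0.0665], 'score': 0.8}
in {'position': [0.4348, 0.4225, 0.0712], 'score': 0.73}
in {'position': [0.5104, 0.4186, 0.0674], 'score': 0.63}
in {'position': [0.5098, 0.325, 0.0681], 'score': 0.52}
in {'position': [0.669, 0.1149, 0.0898], 'score': 0.25}
in {'position': [0.5668, -0.1411, 0.188], 'score': 0.74}
```

View pics/side0.png

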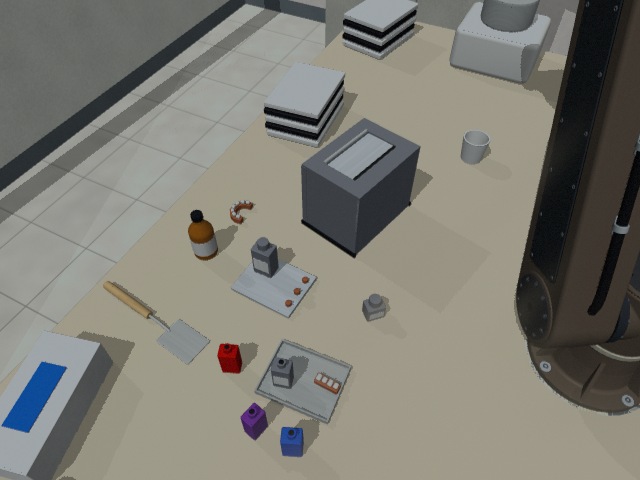

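View pics/top0.png

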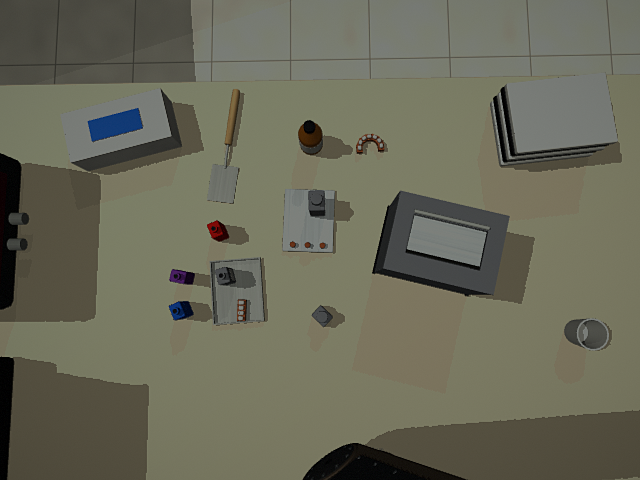

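Candidates for the spent cartridge, by top-view pixel:
- grey in tray (225,276), side (283,372)
- red (217,230)
- purple (181,277)
- blue (180,310)
- small grey bottle on the bare counter (322,316)
- large capped one on the plate (317,203)

By the description I choose the grey one in the tray at (225,276). The flap is at top (447,239), with its hinge on the far (+x) edge. Next is the close crop check.

```bash
cat > h.py <<'E'
import numpy as np
from scipy.spatial.transform import Rotation as R
def ray(s,u,v,z):
    d=R.from_euler('xyz',s["attitude"],degrees=True).apply([(u-s["cx"])/s["fx"],(v-s["cy"])/s["fy"],1])
    p=np.array(s["position"]);return p+d*(z-p[2])/d[2]
def proj(s,P):
    q=R.from_euler('xyz',s["attitude"],degrees=True).inv().apply(np.array(P)-s["position"])
    return np.c_[s["fx"]*q[:,0]/q[:,2]+s["cx"],s["fy"]*q[:,1]/q[:,2]+s["cy"]]
E
python3 - <<'E'
from plant import *
from h import *
import cv2
t=snapshot("top");s=snapshot("side")
f=lambda a:cv2.resize(a[:,:,::-1],(400,400),interpolation=cv2.INTER_CUBIC)
a=f(t["frame"][251:301,200:250]);b=f(s["frame"][347:397,258:308])
cv2.imwrite("pics/crop.png",np.hstack([a,b]))
q=[ray(t,u,v,.19)[:2] for u,v in((415,211),(488,227),(480,270),(406,257))]
print(np.round(q,4),np.mean(q,0))
print(ray(t,225,272,.08),ray(s,283,361,.08))
E
```

```text
[[ 0.6317 -0.0816]
 [ 0.5979 -0.2242]
 [ 0.5132 -0.2047]
 [ 0.5402 -0.0612]] [ 0.57074685 -0.14291773]
[0.51939645 0.32035268 0.08      ] [0.51062295 0.32601125 0.08      ]
```

View pics/crop.png

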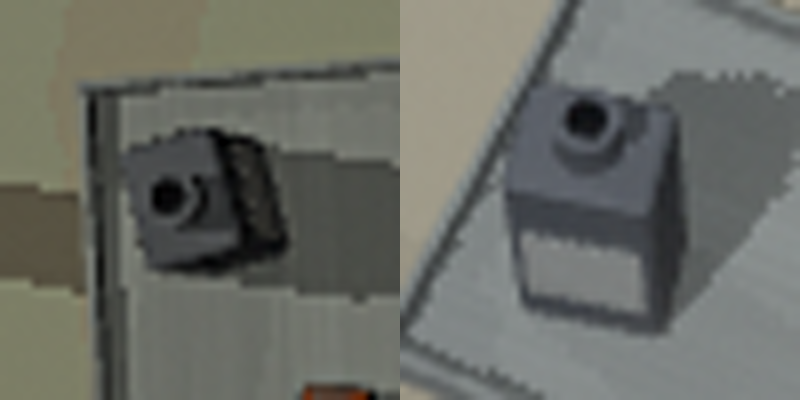

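The crop shows a slim grey bottle with an open dark neck hole and no cap. Its neck is at top pixel about (221,276) and its long side runs mostly up and down in that picture (world x), so this is the spent one.

Run:
```python
from plant import *
from h import *
t=snapshot("top");s=snapshot("side")
A=lambda u,v:(200+u/8-.5,251+v/8-.5)
q=np.array([ray(t,*A(*p),.072)[:2] for p in((125,145),(212,130),(242,250),(160,268))])
print(q,q.mean(0))
L=(q[0]-q[3]+q[1]-q[2])/2;S=(q[0]-q[1]+q[3]-q[2])/2
print(np.linalg.norm(L),np.linalg.norm(S),np.degrees(np.arctan2(L[1],L[0])),np.degrees(np.arctan2(S[1],S[0]))-90)
print("neck",ray(t,*A(168,197),.082), ray(s,258+183/8-.5,347+118/8-.5,.084))
b=lambda u,v:(258+(u-400)/8-.5,347+v/8-.5)
qs=np.array([ray(s,*b(*p),.072)[:2] for p in((540,85),(680,108),(645,215),(508,188))]);print(qs,qs.mean(0))
for c in("top","side"):print([r["position"] for r in spot_point(c,"port")], [r["position"] for r in spot_point(c,"spent_mid")])
```

```text
[[0.52750987 0.34433012]
 [0.53144808 0.32002812]
 [0.49801733 0.31124541]
 [0.49324878 0.3340534 ]] [0.51255602 0.32741426]
0.035161937324999185 0.023953909785095335 15.725186062897636 10.471113433941667
neck [0.51251546 0.32978805 0.082     ] [0.51340996 0.3302695  0.084     ]
[[0.52988962 0.32274125]
 [0.49850217 0.31295642]
 [0.49276362 0.33953793]
 [0.52344624 0.34810553]] [0.51115041 0.33083528]
[[0.57, -0.135, 0.1871]] [[0.4331, 0.4297, 0.0435], [0.621, 0.3502, 0.0408], [0.5088, 0.3283, 0.043]]
[[0.5703, -0.1429, 0.1855]] [[0.5117, 0.3286, 0.043], [0.4336, 0.4311, 0.0474], [0.5105, 0.4312, 0.0436], [0.6167, 0.3493, 0.0396]]
```

Call:
{"api": "play_rows", "payload": {"plan": [[-2.17,2.01,-0.64,0,0,0],[-2.17,2.01,-0.64,0,0,0],[-2.17,2.01,-0.64,0,0,0],[-2.17,2.01,-0.64,0,0,0],[-2.17,2.01,-0.64,0,0,0],[-2.17,2.01,-0.64,0,0,0],[-2.17,2.01,-0.64,0,0,0],[-2.17,2.01,-0.64,0,0,0],[-2.17,2.01,-0.64,0,0,0],[-2.17,2.01,-0.64,0,0,0],[-2.17,2.01,-0.64,0,0,0],[-2.17,2.01,-0.64,0,0,0],[-2.17,2.01,-0.64,0,0,0],[-2.17,2.01,-0.64,0,0,0],[-2.17,2.01,-0.64,0,0,0],[-2.17,2.01,-0.64,0,0,0],[-2.17,2.01,-0.64,0,0,0],[-2.17,2.01,-0.64,0,0,0]], "grip": 6}}

```text
clock: 2.5
tool_pos: [0.4594, -0.1987, 0.332]
orientation: [-180.0, 0.0, -164.8]
force: [0.1, -0.5, -0.1]
opening: 0.0602
gripper_force: 0.0
```

Call:
{"api": "play_rows", "payload": {"plan": [[-1.05,2.75,0.73,0,0,0],[-1.05,2.75,0.73,0,0,0],[-1.05,2.75,0.73,0,0,0],[-1.05,2.75,0.73,0,0,0],[-1.05,2.75,0.73,0,0,0],[-1.05,2.75,0.73,0,0,0],[-1.05,2.75,0.73,0,0,0],[-1.05,2.75,0.73,0,0,0],[-1.05,2.75,0.73,0,0,0],[-1.05,2.75,0.73,0,0,0],[-1.05,2.75,0.73,0,0,0],[-1.05,2.75,0.73,0,0,0],[-1.05,2.75,0.73,0,0,0],[-1.05,2.75,0.73,0,0,0],[-1.05,2.75,0.73,0,0,0],[-1.05,2.75,0.73,0,0,0],[-1.05,2.75,0.73,0,0,0],[-1.05,2.75,0.73,0,0,0],[0,0,0,0,0,0]]}}

```text
clock: 4.08
tool_pos: [0.5117, 0.331, 0.1977]
orientation: [-180.0, -0.1, -164.7]
force: [-0.3, -0.1, -0.1]
opening: 0.06
gripper_force: 0.0
```

Call:
{"api": "play_rows", "payload": {"plan": [[0,-0.15,1.8,0,0,0],[0,0,1.8,0,0,0],[0,0,1.8,0,0,0],[0,0,1.8,0,0,0],[0,0,1.8,0,0,0],[0,0,1.8,0,0,0],[0,0,1.5,0,0,0],[0,0,1.0,0,0,0],[0,0,1.0,0,0,0],[0,0,0,0,0,0]]}}

```text
clock: 4.92
tool_pos: [0.5115, 0.3249, 0.0552]
orientation: [-179.9, -0.1, -164.8]
force: [0.2, -1.0, 0.2]
opening: 0.0601
gripper_force: 0.0
```

Run:
```python
from plant import *
import cv2
s=snapshot("side");cv2.imwrite("pics/pre.png",cv2.resize(s["frame"][280:440,180:400,::-1],(770,560)))
```

```text
(no output)
```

View pics/pre.png

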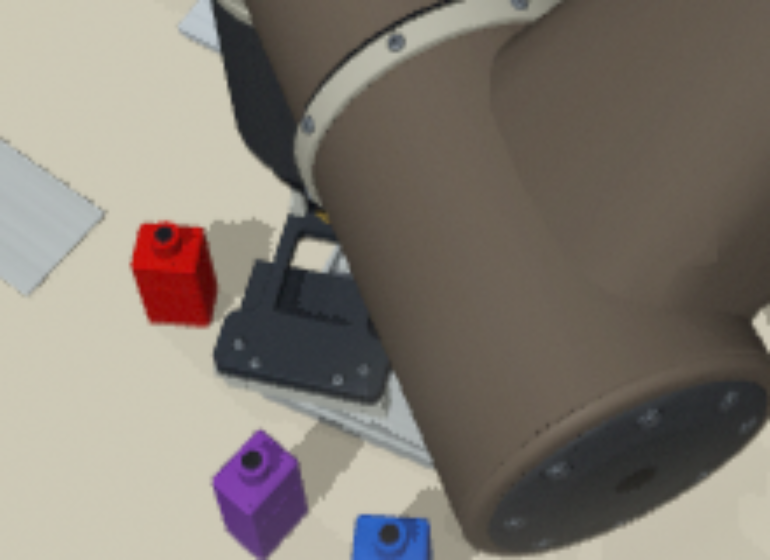

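The arm hides the bottle. The red, purple and blue look-alikes are clear of the gripper and standing. I'll centre by 4 mm and close.

Call:
{"api": "play_rows", "payload": {"plan": [[0,0.4,0.1,0,0,0],[0,0,0,0,0,0]]}}

```text
clock: 5.13
tool_pos: [0.5116, 0.3306, 0.0569]
orientation: [179.9, 0.1, -164.8]
force: [-0.7, -0.2, 0.1]
opening: 0.0601
gripper_force: 0.0
```

Call:
{"api": "play_rows", "payload": {"plan": [[0,0,0,0,0,0],[0,0,0,0,0,0],[0,0,0,0,0,0],[0,0,0,0,0,0],[0,0,0,0,0,0],[0,0,0,0,0,0],[0,0,0,0,0,0],[0,0,0,0,0,0]], "grip": 1.5}}

```text
clock: 5.8
tool_pos: [0.5112, 0.3296, 0.056]
orientation: [180.0, 0.0, -164.8]
force: [-0.7, 0.8, 1.6]
opening: 0.0275
gripper_force: 30.0
```

Call:
{"api": "play_rows", "payload": {"plan": [[0,0,-1,0,0,0],[0,0,-1.5,0,0,0],[0,0,-2.2,0,0,0],[0,0,-2.2,0,0,0],[0,0,-2.2,0,0,0],[0,0,-2.2,0,0,0],[0,0,-2.2,0,0,0],[0,0,-2.2,0,0,0],[0,0,-2.2,0,0,0],[0,0,-2.2,0,0,0],[0,0,-2.2,0,0,0],[0,0,-2.2,0,0,0],[0,0,-2.2,0,0,0],[0,0,0,0,0,0]]}}

```text
clock: 6.97
tool_pos: [0.5125, 0.3301, 0.3287]
orientation: [179.8, 0.4, -164.8]
force: [0.7, 0.5, 0.1]
opening: 0.0275
gripper_force: 30.0
```

Call:
{"api": "play_rows", "payload": {"plan": [[0.36,-2.6,0,0,0,0],[0.36,-2.6,0,0,0,0],[0.36,-2.6,0,0,0,0],[0.36,-2.6,0,0,0,0],[0.36,-2.6,0,0,0,0],[0.36,-2.6,0,0,0,0],[0.36,-2.6,0,0,0,0],[0.36,-2.6,0,0,0,0],[0.36,-2.6,0,0,0,0],[0.36,-2.6,0,0,0,0],[0.36,-2.6,0,0,0,0],[0.36,-2.6,0,0,0,0],[0.36,-2.6,0,0,0,0],[0.36,-2.6,0,0,0,0],[0.36,-2.6,0,0,0,0],[0.36,-2.6,0,0,0,0],[0.36,-2.6,0,0,0,0],[0.36,-2.6,0,0,0,0],[0,0,0,0,0,0]]}}

```text
clock: 8.55
tool_pos: [0.5707, -0.1426, 0.3226]
orientation: [-180.0, -0.1, -165.0]
force: [0.4, 0.5, -0.6]
opening: 0.0274
gripper_force: 30.0
```

Call:
{"api": "play_rows", "payload": {"plan": [[0,0,0,0,0,5.5],[0,0,0,0,0,5.5],[0,0,0,0,0,5.5],[0,0,0,0,0,5.5],[0,0,0,0,0,5.5],[0,0,0,0,0,0]]}}

```text
clock: 9.05
tool_pos: [0.5706, -0.1389, 0.323]
orientation: [180.0, -0.0, 167.4]
force: [-0.8, -0.1, -2.7]
opening: 0.0276
gripper_force: 30.0
```

Run:
```python
from plant import *
import cv2, numpy as np
s=snapshot("side");t=snapshot("top")
cv2.imwrite("pics/held.png",np.hstack([cv2.resize(x["frame"][:,:,::-1],None,fx=.625,fy=.625,interpolation=cv2.INTER_AREA) for x in(s,t)]))
o=get_obs();print(o['clock'],o['tool_pos'],o['orientation'],o['opening'],o['gripper_force'])
for c in("top","side"):print(spot_point(c,"port"),spot_point(c,"spent_mid"))
```

```text
9.15 [ 0.57081894 -0.13893049  0.32304586] [ 1.79993759e+02 -1.13187701e-02  1.67857567e+02] 0.02753851718135893 29.98418837785721
[{'position': [0.5699, -0.1392, 0.1908], 'score': 0.76}] [{'position': [0.4348, 0.4297, 0.0438], 'score': 0.83}, {'position': [0.511, 0.4266, 0.0397], 'score': 0.7}, {'position': [0.6174, 0.3488, 0.0401], 'score': 0.5}]
[{'position': [0.572, -0.1414, 0.1845], 'score': 0.88}] [{'position': [0.6131, 0.3513, 0.0426], 'score': 0.91}, {'position': [0.5725, -0.1413, 0.3095], 'score': 0.84}, {'position': [0.437, 0.4321, 0.0464], 'score': 0.66}]
```

View pics/held.png

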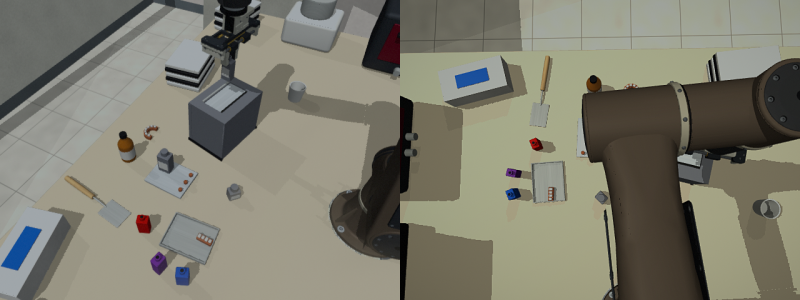

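The bottle is held upright over the flap, at left (235,75). The tray at left (190,238) now holds only the tooth model, and the full cartridge still stands at left (165,160). Now descending.

Call:
{"api": "play_rows", "payload": {"plan": [[0.4,0,1.2,0,0,0],[0,0,1.4,0,0,0],[0,0,1.2,0,0,0],[0,0,1.0,0,0,0],[0,0,1.0,0,0,0],[0,0,1.0,0,0,0],[0,0,1.0,0,0,0],[0,0,1.0,0,0,0],[0,0,1.0,0,0,0],[0,0,1.0,0,0,0],[0,0,1.0,0,0,0],[0,0,1.0,0,0,0],[0,0,1.0,0,0,0],[0,0,0,0,0,0]]}}

```text
clock: 10.52
tool_pos: [0.5659, -0.138, 0.1823]
orientation: [-180.0, -0.2, 167.7]
force: [-0.4, 0.4, -2.3]
opening: 0.0275
gripper_force: 30.0
```

Call:
{"api": "play_rows", "payload": {"plan": [[0,0,0.8,0,0,0],[0,0,0.8,0,0,0],[0,0,0.6,0,0,0],[0,0,0.4,0,0,0],[0,0,0,0,0,0],[0,0,0,0,0,0],[0,0,0,0,0,0],[0,0,0,0,0,0]]}}

```text
clock: 11.18
tool_pos: [0.5674, -0.1382, 0.1593]
orientation: [180.0, 0.0, 167.7]
force: [-0.5, 0.1, -1.4]
opening: 0.0278
gripper_force: 30.0
```

Run:
```python
from plant import *
import cv2
s=snapshot("side");cv2.imwrite("pics/in.png",cv2.resize(s["frame"][60:270,260:460,::-1],(560,588)))
```

```text
(no output)
```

View pics/in.png

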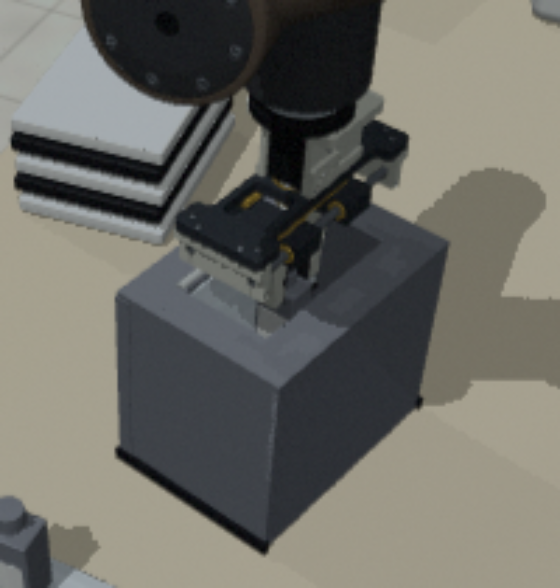

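The fingers are inside the opening at (260,320), the flap is pushed down and the body clears the top. I'll release now, opening to 5.5 cm (about 97 mm over the backs, inside the 150 mm opening), then withdraw.

Call:
{"api": "play_rows", "payload": {"plan": [[0,0,0,0,0,0],[0,0,0,0,0,0],[0,0,0,0,0,0],[0,0,0,0,0,0],[0,0,0,0,0,0],[0,0,0,0,0,0],[0,0,0,0,0,0],[0,0,0,0,0,0],[0,0,0,0,0,0],[0,0,0,0,0,0]], "grip": 5.5}}

```text
clock: 12.07
tool_pos: [0.5672, -0.1382, 0.159]
orientation: [180.0, 0.0, 167.7]
force: [0.3, 0.6, 0.1]
opening: 0.055
gripper_force: 0.2
```

Call:
{"api": "play_rows", "payload": {"plan": [[0,0,-0.8,0,0,0],[0,0,-1,0,0,0],[0,0,-1,0,0,0],[0,0,-1,0,0,0],[0,0,-1.5,0,0,0],[0,0,-1.5,0,0,0],[0,0,-2,0,0,0],[0,0,-2,0,0,0],[0,0,-2,0,0,0],[0,0,-2,0,0,0],[2.5,0,-1,0,0,0],[2.5,0,-1,0,0,0],[2.5,0,0,0,0,0],[2.5,0,0,0,0,0],[0,0,0,0,0,0],[0,0,0,0,0,0],[0,0,0,0,0,0],[0,0,0,0,0,0]]}}

```text
clock: 13.57
tool_pos: [0.47, -0.1169, 0.3273]
orientation: [180.0, 0.0, 167.7]
force: [0.8, -0.3, 0.4]
opening: 0.055
gripper_force: 0.0
```

Run:
```python
from plant import *
import cv2
s=snapshot("side");cv2.imwrite("pics/out.png",cv2.resize(s["frame"][60:340,200:480,::-1],(590,590)))
snapshot("top");
for c in("top","side"):print([r["position"] for r in spot_in(c,"flap")],[r["position"] for r in spot_point(c,"spent_mid")],[r["position"] for r in spot_point(c,"fresh_mid")])
```

```text
[[0.5722, -0.1335, 0.1886]] [[0.6199, 0.3499, 0.0406], [0.4329, 0.4326, 0.0426], [0.5117, 0.4274, 0.0394]] [[0.6761, 0.1142, 0.0577]]
[[0.5707, -0.1356, 0.1895]] [[0.6155, 0.3495, 0.0444], [0.5161, 0.4275, 0.0419], [0.4352, 0.432, 0.045]] [[0.6734, 0.1223, 0.059]]
```

View pics/out.png

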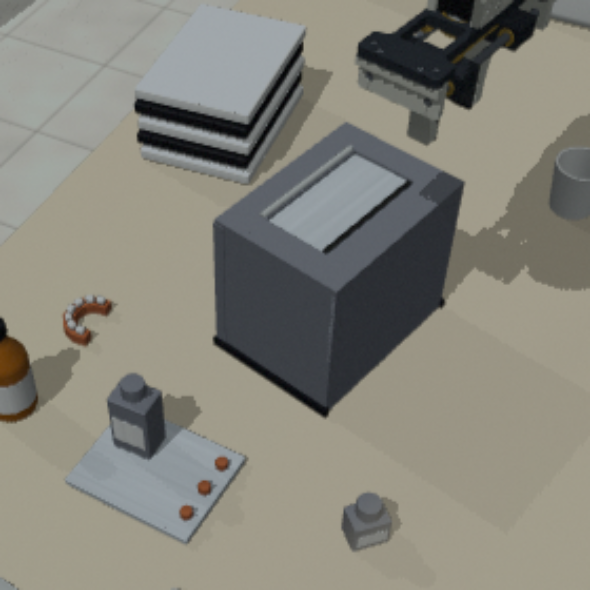

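The flap is shut and level at (340,200), the fingers at (423,125) are empty, and the full cartridge stands unmoved at (135,415). Handing in.

```bash
python3 -c "
from plant import *
print(close_job())"
```

```text
the job is handed in; nothing more can be done
None
```

I posted the spent cartridge through the flap into the take-back box and handed the job in at about 14 s; the last picture showed the flap shut and the full cartridge still standing in place, but the hand-in returned no verdict.

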